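Tighten the monitor-arm mount with a hex key

TASK

The big bolt of the monitor-arm mount on the desk is loose. Take the square-handled hex key from its wooden holder, feel for the hexagonal socket down in the mount until the key drops fully in, and tighten the bolt clockwise until it stops, about a quarter turn at a time: after the first quarter turn let go of the key, leaving it standing in the socket, and take it afresh to turn on. Finally put the key back upright in its holder, and leave the mug, the mouse and the small computer where they are.

Things in the scene. Friction and masses are not known exactly. Their poses are not given: they have to be found in the camera images.
- key: hex key, loose, 140 mm tall, 0.2-0.3 kg, z up along it. Origin: centre of the shank's flat lower end. Steel hexagonal shank, 17 mm across flats, 19.6 across corners (a corner on key +x), no taper, 95 mm long; above it a grey square handle 36 x 36 mm, 95 to 140 mm above the origin, faces square to key x and y; grip either pair of faces. Let go, it stands in holder or socket, leaning up to 5 degrees
- key_tip (a point): the key's origin: centre of the lower end of the shank
- key_grip (a point): centre of the key's square handle, 117.5 mm above its tip
- mount: monitor-arm mount, fixed to the desk; origin on the desk under the bolt, z up. Dark plate 190 x 110 x 12 mm (x -55 to +135), on it a grey block 66 x 66 mm, top 56 mm above the desk, with a vertical bore on the axis: 26 mm wide, 4 mm lead-in at the rim, the bolt's head at its bottom. A bright round post 52 mm wide at the foot, 95 mm tall, stands 95 mm along mount +x
- socket (a point): centre of the bolt's socket mouth, on the bore's axis, 40 mm above the desk, 16 mm below the block's top; axes as the mount's. Hexagon 18.5 mm across flats, 28 mm deep (floor 12 mm above the desk), 2.5 mm lead-in. Direction of its flats unknown: the key drops in within some 8 degrees of it (repeats every 60), else rests up to 4 mm below the mouth; if it catches partway, a small twist frees it
- bolt (a joint): how far the bolt is turned, rad: grows clockwise seen from above; starts between 0.4 and 0.75, hard stop at 2.8 (tight). Turning takes about 0.2 N m, it stays where left; it is greased, so the key slides out freely; the key has some 10 degrees of play in it either way. The value does not tell the direction of the flats
- holder: wooden block 80 x 80 x 55 mm, fixed to the desk, origin under its centre, z up, with one round hole in the middle of its top: 28 mm diameter, 45 mm deep (floor 10 mm above the desk), 5 mm lead-in at the rim
- holder_floor (a point): centre of the floor of the holder's hole, where the key's tip stands
- mug: white mug 80 mm wide, 90 mm tall, origin under its centre; a bystander
- mouse: black computer mouse 110 x 60 x 33 mm, origin under its centre; a bystander
- minipc: flat silver computer 127 x 127 x 47 mm, origin under its centre; a bystander
There are look-alikes about, which are no part of the job. Of the things that look like the mount, the larger one is meant. Leave any orange look-alike of the key alone.

How it is judged:
On the way, in this order (a step that is already met when the one before it is completed fails the run):
1. the key has dropped fully into the bolt's socket (z of key_tip in the frame of socket below -0.018 m and horizontal distance between key_tip and socket below 0.004 m and angle between key's own z axis and vertical below 0.12 rad), for 0.2 s.
2. the bolt is turned part of the way and the key is let go, standing in the socket (value of joint bolt between 1 and 2.6 rad and contact force between the fingers and key below 0.1 N and z of key_tip in the frame of socket below -0.015 m and horizontal distance between key_tip and socket below 0.005 m), for 0.2 s.
3. the bolt is tight, turned with the key in it (value of joint bolt above 2.65 rad and z of key_tip in the frame of socket below -0.01 m and horizontal distance between key_tip and socket below 0.005 m), for 0.2 s.
At the end, for the whole second after the job is handed in: the bolt is turned to within 0.15 rad of its stop, and the key stands in its holder again (tip in the hole within 8 mm of its floor, leaning less than 14 degrees), let go and at rest (value of joint bolt above 2.65 rad and horizontal distance between key_tip and holder_floor below 0.012 m and z of key_tip in the frame of holder_floor below 0.008 m and angle between key's own z axis and vertical below 0.25 rad and linear speed of key below 0.03 m/s); the robot touches nothing.
It fails at once if the mug was pushed more than 30 mm or tipped (distance of mug from where it was at the start of the episode above 0.03 m or angle between mug's own z axis and vertical above 0.5 rad).
It fails at once if the mouse was pushed more than 30 mm (distance of mouse from where it was at the start of the episode above 0.03 m).
It fails at once if the small computer was pushed more than 30 mm (distance of minipc from where it was at the start of the episode above 0.03 m).
It also fails if it takes over 72 s, if anything falls off the work surface, if the arm or the gripper's body presses on something with over 40 N, if the wrist force passes 120 N, or if a joint passes its speed limit or range.

ROBOT

A 7-joint arm with a two-finger parallel gripper is mounted at the origin on the work surface. World frame = base frame: x ahead of the robot, y to its left, z up, the work surface at z = 0. Lengths are in m, angles in rad, forces in N, time in s.
With the tool pointing down it reaches from about 0.375 to 0.925 m from the base axis. Payload 3.1 kg.
Tool frame: the origin (TCP) lies between the finger pads; the fingertips stand 19 mm ahead of it and the grasp point (between the pads) is the TCP; z points along the fingers, y is the line along which they close (so a half turn about z gives the same grasp; the last joint's range is limited). The gripper opens to 85 mm and grips with 20 to 120 N. Pads are 22 mm wide; open, the fingers measure 114 mm over their backs; the gripper's body (76 mm by 85 mm) begins 54 mm behind the grasp point. The pads swing forward as they close: fully open they stand 13 mm farther back than shut.
Start: joints at [-1.214, 0.383, 0.044, 1.598, -0.018, 1.161, -0.05], TCP at [0.286, 0.584, 0.25] pointing down, gripper open.
Joint ranges: [-2.61, 2.61], [-0.41, 2.15], [-1.48, 1.57], [0, 2.5], [-1.57, 4.71], [0.05, 1.97], [-2.85, 2.85]. Speed limits (rad/s): [2.79, 2.79, 3.14, 3.14, 3.14, 3.14, 3.14].

INTERFACE

Orientations are given as a unit quaternion [x, y, z, w].
In Python, from bench import move_ptp, movel, move_j, move_gripper, pause, inverse_kinematics, read_camera, camera_params, MotionError, sign_off, look_for, tip_of, read_time_s, read_qpos, read_joint_vel, read_effort, read_eef_pos, read_tcp_rot, read_ft_force, read_ft_torque, read_finger_gap, read_grasp_force gives the robot as it stands. Calls block until the motion is done:
- move_ptp(position, orientation): joint-space move of the TCP to a pose.
- movel(position, orientation=None, speed=0.15): straight line of the TCP; orientation=None keeps the orientation; speed is the mean speed in m/s.
- move_j(angles): joint-space move.
- move_gripper(opening, effort=None): finger opening in m; effort is the grip in N (None keeps the last); returns when the fingers have stopped.
- pause(seconds).
- inverse_kinematics(position, orientation): joint angles nearest the present ones, or None.
- read_camera(name): name is "side" or "top"; returns the picture (420x560x3 uint8, red, green, blue); there is no depth.
- camera_params(name): a dict with "K" (3x3 intrinsics, pixels), "camera_from_world" (4x4, takes a point from world to camera coordinates). Camera axes: x right, y down, z forward; pixel columns grow to the right and rows downward; lengths in m; the calibration is good to about 2 mm. A picture is of the moment at which its call begins. camera_params takes no time and is no camera call.
A pose or a line that the arm cannot do raises MotionError and nothing moves.
- sign_off(): hands the job in; it is judged then, once.
Trained networks look in the newest picture that a camera, given by its name, has taken for a name from the list of things; names that differ only in an ending like _2 or _b are one class to them, and where a whole thing is asked for, a point or a joint stands for the part that bears it (a point fixed in the world has none). Each returns a list of dicts, best first, with "confidence" (0 to 1); they miss things now and then, are a little off and sometimes report something else, mostly with a low value. They report only what shows in the picture. A call takes as long as a camera call. They do not tell look-alikes from the thing itself.
- look_for(camera, name): "at" ([column, row] in pixels, amid what is visible of it).
- tip_of(camera, name): "at" ([column, row] in pixels: a listed point, or the origin of a listed thing).
Readings, each from a call of its own:
- read_time_s(): time.
- read_qpos(): joint angles.
- read_joint_vel(): joint speeds.
- read_effort(): joint torques, N m.
- read_eef_pos(): TCP position.
- read_tcp_rot(): TCP orientation.
- read_ft_force(): force on the tool from outside, world axes, zero at the start.
- read_ft_torque(): the same for the moment, N m.
- read_finger_gap(): finger opening in m.
- read_grasp_force(): force on a finger pad.
Only numpy, scipy, OpenCV 4.12 (cv2) and the standard library are available. Lean on these libraries where they do the work, as an engineer would, in place of code of your own. Each camera call takes 0.05 s, during which the arm holds its last target. There are 200 camera calls.

## Working session

There is one attempt and no reset: what is moved stays moved. The work goes in short steps, each a Python script; the robot and the scene stay as the last script left them, time stands still between calls to the robot, and variables do not carry over. Pictures are saved under pics/ and viewed, at most 10 in all, crops included, and the job is handed in when it is done.

```bash
mkdir -p pics; python3 - <<'E'
from bench import *
import cv2
for c in ("side","top"):
    im=read_camera(c); cv2.imwrite(f"pics/{c}0.png",im[:,:,::-1].copy())
    p=camera_params(c); print(c,p["K"],p["camera_from_world"])
    for n in ("key","key_tip","key_grip","mount","socket","holder","holder_floor","mug","mouse","minipc"):
        f=tip_of(c,n); print(n,[(([round(float(x)) for x in d["at"]]),round(d["confidence"],2)) for d in f][:4])
print(read_time_s())
E
```

```text
side [[402.05592056   0.         283.01311647]
 [  0.         402.05592056 210.99710424]
 [  0.           0.           1.        ]] [[ 0.80554372 -0.59218885  0.02028998 -0.40133532]
 [-0.29449741 -0.42984354 -0.85352552  0.27230556]
 [ 0.51416982  0.68157677 -0.52065584  0.85442117]
 [ 0.          0.          0.          1.        ]]
key [([364, 289], 0.87), ([394, 315], 0.81)]
key_tip [([361, 293], 0.85), ([395, 319], 0.59), ([249, 210], 0.2)]
key_grip [([368, 250], 0.63), ([405, 281], 0.57), ([245, 177], 0.34)]
mount [([247, 223], 0.96), ([184, 238], 0.71)]
socket [([248, 208], 0.88), ([184, 235], 0.65)]
holder [([357, 292], 0.97)]
holder_floor [([358, 292], 0.58)]
mug [([265, 264], 0.71), ([358, 290], 0.46)]
mouse [([247, 222], 0.73), ([338, 235], 0.65)]
minipc [([247, 181], 0.88)]
top [[503.49760975   0.         275.51861554]
 [  0.         503.49760975 210.9453666 ]
 [  0.           0.           1.        ]] [[ 0.00381996 -0.99998843 -0.00292276  0.05467951]
 [-0.99785379 -0.00362071 -0.06538118  0.49698687]
 [ 0.06536984  0.00316624 -0.99785608  1.20003351]
 [ 0.          0.          0.          1.        ]]
key [([435, 183], 0.76), ([394, 185], 0.68)]
key_tip [([435, 180], 0.77), ([394, 185], 0.74)]
key_grip [([454, 178], 0.87), ([402, 180], 0.71)]
mount [([205, 294], 0.92), ([218, 210], 0.85)]
socket [([213, 207], 0.65), ([385, 183], 0.42)]
holder [([388, 182], 0.68)]
holder_floor [([392, 184], 0.63)]
mug [([300, 244], 0.62)]
mouse [([303, 136], 0.91)]
minipc [([129, 157], 0.7)]
1.1
```

```bash
python3 -c "
import cv2,numpy as np
a=cv2.imread('pics/side0.png');b=cv2.imread('pics/top0.png')
cv2.imwrite('pics/both0.png',cv2.resize(np.vstack([a,b])[:, :],(400,600)))"; ls pics
```

```text
both0.png
side0.png
top0.png
```

View pics/side0.png

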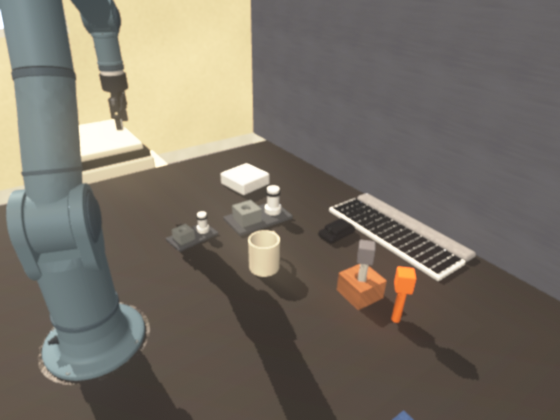

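View pics/top0.png

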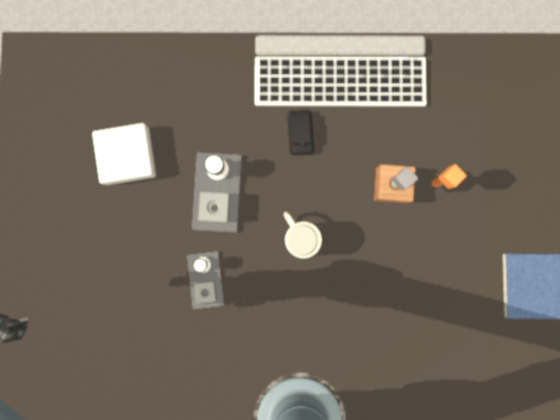

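The side view shows the key leaning in the holder at (362,285), handle at (367,250). The orange look-alike is at (403,290), the large mount at (255,213) and the small one at (188,235). In the top view the holder is at (395,184) with the handle at (404,179), and the mount block is at (213,207). Next I'll zoom in on these.

```bash
cat > h.py <<'E'
import numpy as np, cv2
from bench import *
def cast(c,uv,z):
    p=camera_params(c);K=np.array(p["K"]);T=np.array(p["camera_from_world"]);R=T[:3,:3];t=T[:3,3]
    d=R.T@np.linalg.solve(K,[uv[0],uv[1],1.]);o=-R.T@t
    return o+d*(z-o[2])/d[2]
def proj(c,P):
    p=camera_params(c);K=np.array(p["K"]);T=np.array(p["camera_from_world"])
    q=K@(T[:3,:3]@np.asarray(P,float)+T[:3,3]);return q[:2]/q[2]
def tri(a,b):  # side uv, top uv
    A=[];y=[]
    for c,uv in (("side",a),("top",b)):
        o=cast(c,uv,0);d=cast(c,uv,.1)-o;d/=np.linalg.norm(d);M=np.eye(3)-np.outer(d,d);A.append(M);y.append(M@o)
    return np.linalg.lstsq(np.vstack(A),np.hstack(y),rcond=None)[0]
E
python3 - <<'E'
from h import *
np.set_printoptions(precision=4,suppress=True)
s=cv2.imread("pics/side0.png");t=cv2.imread("pics/top0.png")
def crop(im,x,y,w,f): return cv2.resize(im[y:y+int(w*.75),x:x+w],None,fx=f,fy=f,interpolation=cv2.INTER_CUBIC)[:300,:400]
cv2.imwrite("pics/crops.png",np.vstack([np.hstack([crop(t,365,150,80,5),crop(t,175,150,80,5)]),np.hstack([crop(s,330,235,80,5),crop(s,218,180,80,5)])]))
# segment holder in both
h=cv2.cvtColor(t,cv2.COLOR_BGR2HSV)
print("holder hsv",h[195,382],"block",h[197,203],h[215,203],"plate",h[180,200],"handle",h[178,404])
for n,a in (("mug",0),):
    pass
print("key_grip",tri([368,250],[402,180]))
print("cams mount",cast("top",[213,207],.056), cast("top",[394,184],.055),"minipc",cast("top",[124,153],.047),"mug",cast("top",[302,240],.09),"mouse",cast("top",[300,132],.03))
E
```

```text
holder hsv [ 14 123 236] block [ 27  23 210] [ 27  24 213] plate [ 23  20 150] handle [ 17  25 207]
key_grip [ 0.563  -0.2253  0.1325]
cams mount [0.5029 0.2027 0.056 ] [ 0.5586 -0.2213  0.055 ] minipc [0.6314 0.4168 0.047 ] mug [ 0.4264 -0.0038  0.09  ] mouse [ 0.687  -0.0019  0.03  ]
```

View pics/crops.png

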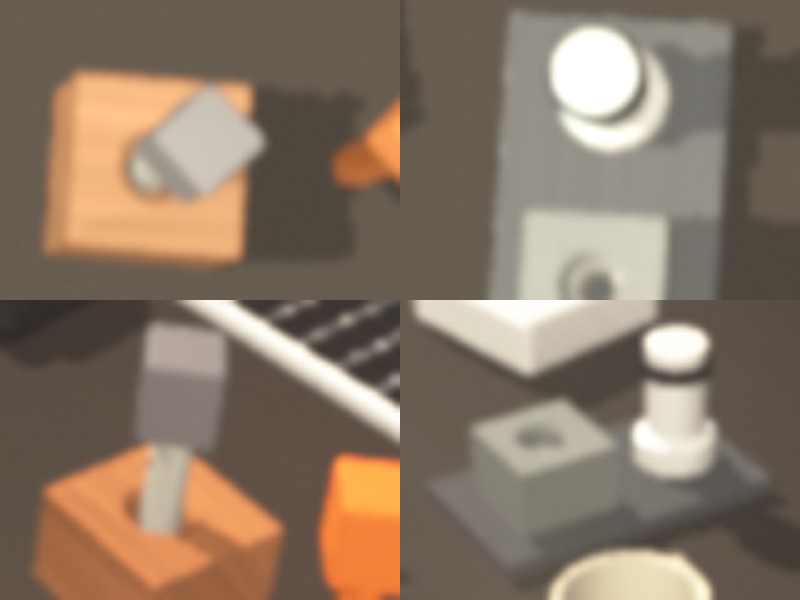

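Crops: the holder's top face runs from (380,164) to (414,202). The key handle's top face is at about (406.6,178.6) in top and (367,245.4) in side, with its edges at about 45°. The block's bore is at about (213,206). Next I'll fit these in metric coordinates and check IK.

```bash
cat >> h.py <<'E'
from scipy.spatial.transform import Rotation as Ro
def quat(psi,tilt=(0,0)): return (Ro.from_rotvec([tilt[0],tilt[1],0])*Ro.from_euler("z",psi)*Ro.from_euler("x",np.pi)).as_quat()
def planefit(mask,c,z):
    n,l,st,ce=cv2.connectedComponentsWithStats(mask.astype(np.uint8)); return n,l,st,ce
E
python3 - <<'E'
from h import *
np.set_printoptions(precision=4,suppress=True)
t=cv2.imread("pics/top0.png").astype(int); hs=cv2.cvtColor(t.astype(np.uint8),cv2.COLOR_BGR2HSV)
def rect(mask,z,x0,y0,x1,y1):
    m=np.zeros(mask.shape,np.uint8);m[y0:y1,x0:x1]=mask[y0:y1,x0:x1]
    cs,_=cv2.findContours(m,cv2.RETR_EXTERNAL,cv2.CHAIN_APPROX_NONE);c=max(cs,key=cv2.contourArea)[:,0]
    P=np.array([cast("top",q,z)[:2] for q in c],np.float32)
    r=cv2.minAreaRect(P*1000);print(r)
V=hs[:,:,2].astype(int);S=hs[:,:,1].astype(int)
rect((V>185)&(S<60),.056,190,185,240,230)
rect((S>90)&(V>200)|((V>150)&(S<60)),.055,370,155,418,208)
# bore rim: dark pixels inside block
m=np.zeros(V.shape,np.uint8);m[196:216,203:224]=(V<180)[196:216,203:224]
ys,xs=np.nonzero(m);print("bore px",xs.mean(),ys.mean(),len(xs),cast("top",[xs.mean(),ys.mean()],.056))
print("top centre",tri([367,245.4],[406.6,178.6]),cast("top",[406.6,178.6],.149),cast("side",[367,245.4],.149))
c=[np.array([365+a/5,150+b/5]) for a,b in ((210,85),(267,140),(205,200),(150,143))]
W=[cast("top",q,.149)[:2] for q in c];print(W)
for i in range(4): d=W[(i+1)%4]-W[i];print(np.degrees(np.arctan2(d[1],d[0])),np.linalg.norm(d))
c=[np.array([330+a/5,235+(b-300)/5]) for a,b in ((150,322),(228,333),(220,380),(142,372))]
W=[cast("side",q,.149)[:2] for q in c]
for i in range(4): d=W[(i+1)%4]-W[i];print("side",W[i],np.degrees(np.arctan2(d[1],d[0])),np.linalg.norm(d))
# side block top corners and holder top corners
c=[np.array([218+(a-400)/5,180+(b-300)/5]) for a,b in ((470,430),(563,398),(620,440),(528,478))];W=[cast("side",q,.056)[:2] for q in c];print("side block",W,np.mean(W,0))
print("side bore",cast("side",[218+140/5,180+137/5],.056))
c=[np.array([330+a/5,235+(b-300)/5]) for a,b in ((42,492),(172,447),(283,530),(155,588))];W=[cast("side",q,.055)[:2] for q in c];print("side holder",W,np.mean(W,0))
print("orange",cast("top",[453,177],.14),"pose",read_tcp_rot())
for P in ((.563,-.225,.13),(.503,.203,.2)):
  for psi in range(-180,180,30):
    q=inverse_kinematics(list(P),list(quat(np.radians(psi)))); print(P[0],psi,None if q is None else np.array(q))
E
```

```text
((503.8952331542969, 203.23031616210938), (65.46470642089844, 66.07105255126953), 87.01009368896484)
((561.4826049804688, -226.77975463867188), (90.64949798583984, 81.41362762451172), 85.4094467163086)
bore px 211.67045454545453 207.51136363636363 88 [0.5017 0.2058 0.056 ]
top centre [ 0.5605 -0.228   0.1489] [ 0.5591 -0.2267  0.149 ] [ 0.5623 -0.2288  0.149 ]
[array([ 0.5844, -0.2279]), array([ 0.5605, -0.2521]), array([ 0.5344, -0.225 ]), array([ 0.559 , -0.2016])]
-134.49813834433024 0.03404012755119036
133.96355729140961 0.03764487680937865
43.51690037928991 0.03399962848267726
-45.99046257238163 0.03646602683093248
side [ 0.5662 -0.203 ] -48.86288255479921 0.035490890518561316
side [ 0.5895 -0.2298] -142.82273284023267 0.03747018987630267
side [ 0.5597 -0.2524] 135.32563805575901 0.034272967637045265
side [ 0.5353 -0.2283] 39.30162908157271 0.03990445330092859
side block [array([0.4745, 0.2327]), array([0.5424, 0.234 ]), array([0.5434, 0.1712]), array([0.4747, 0.1656])] [0.5087 0.2009]
side bore [0.5053 0.2016 0.056 ]
side holder [array([ 0.5259, -0.186 ]), array([ 0.6028, -0.19
[... 1077 characters left out ...]
-0.0427  0.9979  1.6718]
0.503 -120 [-0.5415  0.2339  0.0925  1.9102 -0.0255  0.9986  2.1803]
0.503 -90 [-0.4808  0.2348  0.0239  1.9073 -0.0066  0.9995  2.6876]
0.503 -60 [-1.5029  0.6441  1.3865  1.9464 -0.6981  1.164  -2.4585]
0.503 -30 [-1.5029  0.6441  1.3865  1.9464 -0.6981  1.164  -1.9349]
0.503 0 [-0.9976  0.2645  0.6188  1.9307 -0.181   1.0012 -1.8679]
0.503 30 [-0.9393  0.2558  0.5496  1.9283 -0.1577  0.9996 -1.3658]
0.503 60 [-0.8934  0.2502  0.4957  1.9264 -0.1405  0.9986 -0.858 ]
0.503 90 [-0.8565  0.2464  0.4527  1.9248 -0.1273  0.9981 -0.3465]
0.503 120 [-0.7861  0.2408  0.3713  1.9217 -0.1032  0.9974  0.1551]
0.503 150 [-0.7152  0.2369  0.29    1.9184 -0.08    0.9973  0.6578]
```

```bash
python3 - <<'E'
from h import *
np.set_printoptions(precision=4,suppress=True)
psi=np.radians(134.5);q=list(quat(psi))
move_gripper(.065,60)
move_j([.38,.383,.0,1.598,0,1.161,1.15])
k=(.561,-.2275)
move_ptp([*k,.23],q); print(np.array(read_qpos()),read_time_s())
movel([*k,.127],q,speed=.12)
print(np.array(read_ft_force()))
for c in ("top","side"): cv2.imwrite(f"pics/pre_{c}.png",read_camera(c)[:,:,::-1].copy())
move_gripper(.02,70)
print(read_finger_gap(),read_grasp_force(),np.array(read_ft_force()),np.array(read_ft_torque()),read_time_s())
movel([*k,.30],q,speed=.15)
print(read_finger_gap(),np.array(read_ft_force()),np.array(read_ft_torque()),read_eef_pos(),read_time_s())
s=read_camera("side");print([ (d["at"],d["confidence"]) for d in tip_of("side","key_tip")]);t=read_camera("top")
print([ (d["at"],d["confidence"]) for d in tip_of("top","key_tip")],proj("side",[*k,.1825]),proj("top",[*k,.1825]))
cv2.imwrite("pics/lift.png",np.vstack([cv2.resize(s[100:310,260:540],(560,420))[:300],cv2.resize(t[80:290,280:560],(560,420))[60:360]])[:,:,::-1].copy())
E
```

```text
[ 0.3325  0.3183 -0.024   1.7309  0.0075  1.0942  1.0877] 4.9833
[-0.3051 -0.0586  0.2791]
0.03555674435643302 69.37148451805115 [-0.3497  0.6171  3.2536] [ 0.1174 -0.1156  0.0179] 6.4583
0.03563828742097693 [-0.0172  0.3358 -2.8102] [-0.0221 -0.0045 -0.0093] [ 0.5601 -0.2272  0.2984] 7.7583
[([366.4, 234.2], 0.87), ([399.0, 317.8], 0.75), ([244.5, 183.8], 0.17)]
[([410.9, 176.5], 0.86), ([437.7, 182.5], 0.46), ([393.6, 184.0], 0.42)] [368.1268 233.1147] [411.0997 175.6307]
```

View pics/lift.png

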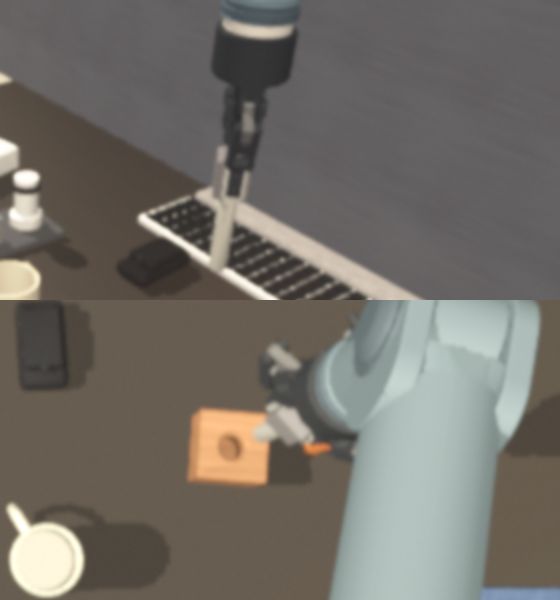

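The picture shows the key gripped squarely and hanging upright, with its tip within 3 mm of where it should be and the holder hole now visible. Next I'll go to the socket and feel down.

```bash
cat >> h.py <<'E'
W0=-2.8
def fz(): return read_ft_force()[2]-W0
def down(xy,z,psi,zmin,step=.002,lim=7,speed=.04):
    """lower until contact force exceeds lim or zmin is reached; returns commanded z"""
    while z>zmin:
        z=max(z-step,zmin); movel([*xy,z],list(quat(psi)),speed=speed)
        if fz()>lim: break
    return z
E
python3 - <<'E'
from h import *
np.set_printoptions(precision=4,suppress=True)
psi=np.radians(134.5);q=list(quat(psi));s=(.5055,.2025)
move_ptp([*s,.27],q); print(np.array(read_qpos()),read_time_s(),np.array(read_ft_force()))
movel([*s,.185],q,speed=.12)
print(read_eef_pos(),np.array(read_ft_force()))
z=down(s,.185,psi,.130)
print("contact",z,read_eef_pos(),np.array(read_ft_force()),np.array(read_ft_torque()),read_time_s())
a=read_camera("side");A=[(d["at"],round(d["confidence"],2)) for d in tip_of("side","key_grip")];b=read_camera("top");print(A)
cv2.imwrite("pics/ins.png",np.vstack([cv2.resize(a[110:250,180:360],(540,420),interpolation=2)[:300],cv2.resize(b[130:270,120:300],(540,420),interpolation=2)[60:360]])[:,:,::-1].copy())
E
```

```text
[-0.1679  0.1859 -0.3181  1.817   0.0647  1.1485  0.2662] 9.5583 [-0.4537 -0.1908 -1.5494]
[0.5063 0.2028 0.1858] [ 0.0227  0.7961 -1.7859]
contact 0.13299999999999995 [0.5053 0.2024 0.1335] [-5.3709 -1.0685  4.8508] [-0.5475  1.7707  0.1083] 16.9167
[([403.3, 279.4], 0.98), ([246.8, 181.3], 0.47)]
```

View pics/ins.png

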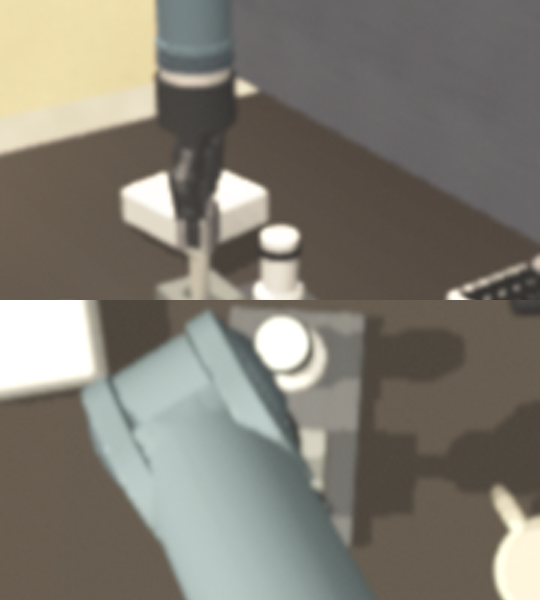

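It's already in: TCP z of 0.1335 puts the tip about 23 mm below the mouth, with a side force of -5 N in x. I'll relieve that, seat the key and make the first quarter turn.

```bash
cat >> h.py <<'E'
def st(tag): print(tag,np.round(read_eef_pos(),4),"F",np.round(read_ft_force(),1),"T",np.round(read_ft_torque(),2),round(read_time_s(),2),flush=True)
def relieve(xy,z,psi,k=.0003,mx=.0015):
    f=np.array(read_ft_force())[:2]; d=np.clip(k*f,-mx,mx)
    xy=(xy[0]+d[0],xy[1]+d[1]); movel([*xy,z],list(quat(psi)),speed=.04); return xy
E
python3 - <<'E'
from h import *
p0=np.radians(134.5);s=(.5055,.2025);z=.133
s=relieve(s,z,p0);st("rel")
s=relieve(s,z,p0);st("rel")
z=down(s,z,p0,.128,step=.0015,lim=8);st("seat %.4f"%z)
psi=p0
for i in range(6):
    psi-=np.radians(15); movel([*s,z],list(quat(psi))); st("turn %d"%i)
    if np.hypot(*read_ft_force()[:2])>6: s=relieve(s,z,psi)
print(s,z,psi,np.round(read_qpos(),3))
E
```

```text
rel [0.5048 0.2023 0.1335] F [-4.5 -0.   2.4] T [-0.31  1.08  0.1 ] 17.32
rel [0.5043 0.2023 0.1336] F [-0.5  0.3  0.2] T [-0.08  0.16  0.08] 17.57
seat 0.1300 [0.5043 0.2024 0.1313] F [-0.5 -0.2  5.8] T [-0.26  0.24  0.2 ] 18.07
turn 0 [0.5039 0.2024 0.1311] F [-0.5 -0.7  5.7] T [-0.2   0.4   0.07] 18.48
turn 1 [0.5036 0.2024 0.131 ] F [-2.1 -0.8  6.5] T [-0.23  0.54 -0.03] 18.88
turn 2 [0.5033 0.2026 0.131 ] F [-1.2 -0.   5.9] T [-0.12  0.63  0.04] 19.29
turn 3 [0.503  0.2029 0.131 ] F [-2.5 -0.8  5.9] T [-0.05  0.71 -0.03] 19.7
turn 4 [0.5028 0.2032 0.1309] F [-1.9 -0.   6. ] T [ 0.07  0.83 -0.01] 20.11
turn 5 [0.5027 0.2035 0.1309] F [-2.3  0.7  6.1] T [0.18 0.85 0.01] 20.52
(np.float64(0.5026528075746324), np.float64(0.20188852220395853)) 0.13 0.776671517137477 [-0.431  0.325 -0.034  1.956  0.012  0.859 -1.264]
```

```bash
python3 - <<'E'
from h import *
s=(.5027,.2019);psi=.77667
q=list(quat(psi)); move_gripper(.066); pause(.3); st("open")
movel([*s,.205],q,speed=.15); st("up")
move_ptp([*s,.205],list(quat(psi+np.pi/2))); st("rot")
for n in ("key_grip","key_tip","key"):
    a=read_camera("side");print(n,[(np.round(d["at"],1),round(d["confidence"],2)) for d in tip_of("side",n)])
b=read_camera("top");print("grip top",[(np.round(d["at"],1),round(d["confidence"],2)) for d in tip_of("top","key_grip")])
print("expect grip",proj("side",[.5043,.2024,.13]),proj("top",[.5043,.2024,.13]))
cv2.imwrite("pics/rel.png",np.vstack([cv2.resize(a[110:250,180:360],(540,420),interpolation=2)[:300],cv2.resize(b[130:270,120:300],(540,420),interpolation=2)[60:360]])[:,:,::-1].copy())
print(read_time_s())
E
```

```text
open [0.5027 0.2018 0.13  ] F [-0.   0.6  0.1] T [-0.01  0.    0.01] 21.22
up [0.5022 0.2017 0.2045] F [-0.  -1.2 -0.3] T [0.03 0.01 0.01] 21.87
rot [0.5023 0.2017 0.2043] F [ 0.1 -1.   0.5] T [0.02 0.02 0.02] 23.23
key_grip [(array([407. , 281.5]), 0.94), (array([245.5, 183.8]), 0.53)]
key_tip [(array([396.6, 321.1]), 0.76), (array([245.9, 221.3]), 0.58)]
key [(array([252.5, 217.5]), 0.84), (array([396.3, 312.9]), 0.65)]
grip top [(array([455.8, 175.2]), 0.64)]
expect grip [244.87126228 185.81115186] [208.849688   203.89260868]
23.6333
```

View pics/rel.png

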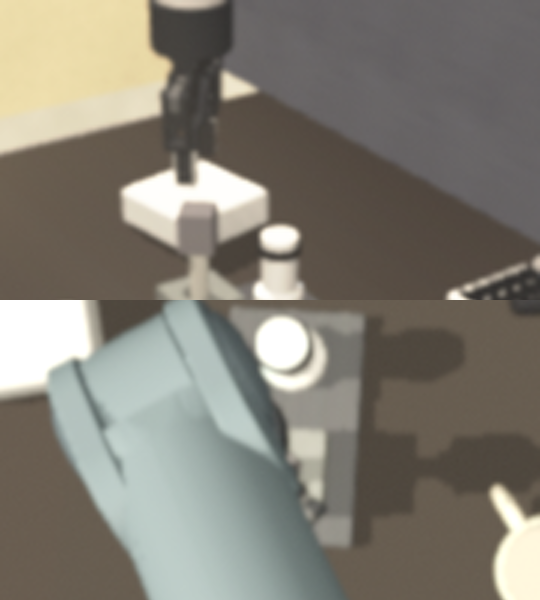

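The picture shows the key standing upright and free in the socket, with its handle at (245.7,186) against an expected (244.9,185.8). I'll take it again and turn until it stops.

```bash
python3 - <<'E'
from h import *
s=(.504,.2022);psi=.77667+np.pi/2
movel([*s,.130],list(quat(psi)),speed=.12); st("dn")
move_gripper(.02,80); st("grip"); print(read_finger_gap(),read_grasp_force())
z=.130
for i in range(12):
    psi-=np.radians(10); movel([*s,z],list(quat(psi))); r=Ro.from_quat(read_tcp_rot()).as_matrix(); a=np.arctan2(r[1,0],r[0,0])
    st("turn %d cmd %.3f act %.3f"%(i,psi,a))
    if read_ft_torque()[2]>1.5 : break
    if np.hypot(*read_ft_force()[:2])>6: s=relieve(s,z,psi)
print(s,psi,read_finger_gap(),np.round(read_qpos(),3))
E
```

```text
dn [0.5045 0.2025 0.1305] F [ 0.6 -0.3 -0.4] T [ 0.01  0.01 -0.01] 24.41
grip [0.505  0.2028 0.1314] F [-1.2  0.   4.7] T [-0.03  0.2   0.02] 24.78
0.035848863635189895 77.2547521814704
turn 0 cmd 2.173 act 2.173 [0.5048 0.2027 0.1314] F [-1.2 -0.4  6.3] T [-0.01  0.36 -0.02] 25.11
turn 1 cmd 1.998 act 1.998 [0.5046 0.2027 0.1314] F [-1.8 -1.1  7.1] T [-0.12  0.4  -0.04] 25.43
turn 2 cmd 1.824 act 1.824 [0.5044 0.2027 0.1314] F [-1.7 -0.   6.4] T [-0.08  0.54 -0.04] 25.76
turn 3 cmd 1.649 act 1.649 [0.5043 0.2027 0.1314] F [-2.1 -0.5  7.3] T [-0.08  0.6  -0.  ] 26.08
turn 4 cmd 1.475 act 1.474 [0.5041 0.2027 0.1314] F [-2.5 -0.1  8.5] T [-0.08  0.65 -0.07] 26.41
turn 5 cmd 1.300 act 1.299 [0.5039 0.2028 0.1314] F [-1.4  0.4  7.3] T [-0.    0.75 -0.22] 26.73
turn 6 cmd 1.126 act 1.124 [0.5038 0.2029 0.1314] F [-1.9  0.9  8.1] T [-0.02  0.8  -0.23] 27.06
turn 7 cmd 0.951 act 0.951 [0.5038 0.2031 0.1314] F [-2.4  0.1  8. ] T [ 0.01  0.81 -0.02] 27.38
turn 8 cmd 0.777 act 0.777 [0.5041 0.2032 0.1314] F [-1.9  0.4  6.6] T [ 0.11  0.63 -0.08] 27.71
turn 9 cmd 0.602 act 0.602 [0.5037 0.2033 0.1314] F [-2.5  0.4  8.8] T [ 0.11  0.91 -0.  ] 28.03
turn 10 cmd 0.428 act 0.428 [0.5035 0.2035 0.1314] F [-2.3  0.2  8.2] T [ 0.14  0.89 -0.09] 28.36
turn 11 cmd 0.253 act 0.252 [0.5035 0.2036 0.1314] F [-3.1  1.1  8.2] T [ 0.15  0.88 -0.21] 28.68
(0.504, 0.2022) 0.25307122440170127 0.03565002766222365 [-0.589  0.326  0.15   1.961 -0.066  0.859 -1.722]
```

No stop torque showed up, even though the turn should have reached the stop. I'll look before going on.

```bash
python3 - <<'E'
from h import *
a=read_camera("side");b=read_camera("top");st("now");print(read_finger_gap(),read_grasp_force(),np.round(read_effort(),2))
print("socket mouth/blocktop/handle bottom px",proj("side",[.504,.2025,.056]),proj("side",[.504,.2025,.107]))
cv2.imwrite("pics/stop.png",np.hstack([cv2.resize(a[145:245,205:305],(400,400),interpolation=2),cv2.resize(cv2.imread("pics/rel.png")[:300,75:375,::-1],(400,400))])[:,:,::-1].copy())
E
```

```text
now [0.5034 0.2036 0.1314] F [-4.1  0.7  9. ] T [ 0.19  0.92 -0.22] 28.78
0.0357634881860129 75.97992483526468 [  0.8  -31.94   2.48 -19.24   0.71  -1.04   0.21]
socket mouth/blocktop/handle bottom px [245.47794494 207.3917403 ] [244.99240363 192.67682843]
```

View pics/stop.png

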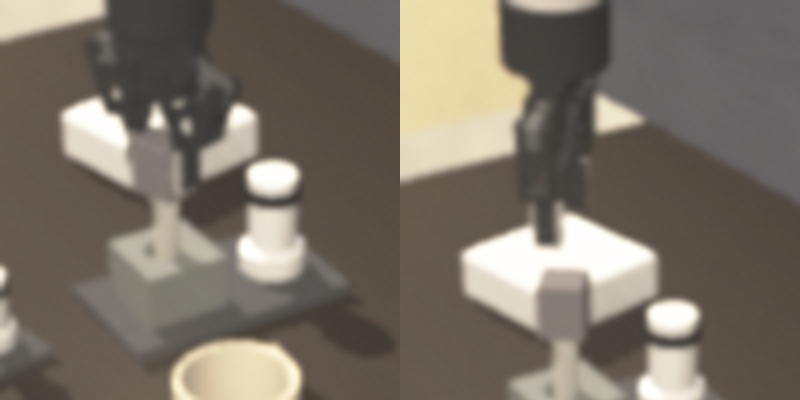

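The picture shows the key's handle turned with the gripper and still seated to full depth (handle bottom at px row 194, shank entering the block at row 209). I'll turn further in small steps and watch the torque and the gap.

```bash
python3 - <<'E'
from h import *
s=(.504,.2022);psi=.25307;z=.130
for i in range(8):
    psi-=np.radians(7); movel([*s,z],list(quat(psi)),speed=.3); 
    st("turn %d cmd %.3f gap %.4f eff7 %.2f"%(i,psi,read_finger_gap(),read_effort()[6]))
    if abs(read_ft_torque()[2])>.7: break
print(psi,np.round(read_qpos(),3))
E
```

```text
turn 0 cmd 0.131 gap 0.0357 eff7 0.17 [0.5034 0.2037 0.1314] F [-3.4  0.8  8.1] T [ 0.26  0.9  -0.21] 29.06
turn 1 cmd 0.009 gap 0.0359 eff7 0.17 [0.5035 0.2038 0.1314] F [-3.9 -0.1  8.2] T [ 0.35  0.92 -0.26] 29.33
turn 2 cmd -0.113 gap 0.0358 eff7 -0.01 [0.5036 0.2039 0.1314] F [-2.9  1.6  8.2] T [ 0.29  0.84 -0.05] 29.61
turn 3 cmd -0.236 gap 0.0357 eff7 -0.01 [0.504  0.204  0.1314] F [-3.   1.2  7.3] T [ 0.39  0.67 -0.1 ] 29.88
turn 4 cmd -0.358 gap 0.0358 eff7 -0.03 [0.5038 0.2041 0.1314] F [-2.5  1.5  7.5] T [ 0.43  0.69 -0.07] 30.16
turn 5 cmd -0.480 gap 0.0361 eff7 -0.02 [0.5036 0.2042 0.1314] F [-3.2  2.   8.7] T [ 0.42  0.9  -0.04] 30.43
turn 6 cmd -0.602 gap 0.0357 eff7 -0.00 [0.5036 0.2044 0.1314] F [-3.1  1.8  8.4] T [ 0.43  0.78 -0.03] 30.71
turn 7 cmd -0.724 gap 0.0360 eff7 0.17 [0.5036 0.2045 0.1314] F [-2.5  1.9  8.1] T [ 0.46  0.82 -0.22] 30.98
-0.7243143811168244 [-0.741  0.335  0.327  1.968 -0.144  0.859 -2.632]
```

The small torques of about -0.22 N m recur every 60° (psi about 1.2, 0.13 and -0.72), and the first one falls where the stop should be. So the bolt reached its stop, and the key has been slipping past it since, which may have backed the bolt off a little. I'll regrip and turn cw in fine steps until I feel a positive torque, stopping before the next slip.

```bash
python3 - <<'E'
from h import *
s=(.504,.2025);psi=-.7243;z=.131
move_gripper(.066); st("open"); movel([*s,.205],list(quat(psi)),speed=.15)
psi+=np.pi/2; move_ptp([*s,.205],list(quat(psi))); movel([*s,z],list(quat(psi)),speed=.12)
move_gripper(.02,80); st("grip %.4f"%read_finger_gap())
while psi>-.05:
    psi-=np.radians(4); movel([*s,z],list(quat(psi)),speed=.3)
    T=read_ft_torque()[2]; st("psi %.3f gap %.4f eff7 %.2f"%(psi,read_finger_gap(),read_effort()[6]))
    if T>.3: break
print(psi,np.round(read_qpos(),3))
E
```

```text
open [0.5039 0.2017 0.1297] F [ 0.1 -0.5 -0.4] T [ 0.04 -0.01  0.02] 31.38
grip 0.0361 [0.5045 0.2033 0.1325] F [-2.2 -0.5  6.2] T [0.   0.41 0.12] 34.53
psi 0.777 gap 0.0359 eff7 0.16 [0.5045 0.2033 0.1325] F [-2.4  0.5  4.9] T [-0.02  0.47 -0.18] 34.78
psi 0.707 gap 0.0358 eff7 0.17 [0.5045 0.2032 0.1325] F [-1.6  0.9  5.3] T [ 0.02  0.57 -0.2 ] 35.03
psi 0.637 gap 0.0362 eff7 0.17 [0.5045 0.2032 0.1325] F [-1.5 -0.   5.7] T [-0.    0.48 -0.16] 35.28
psi 0.567 gap 0.0362 eff7 0.17 [0.5044 0.2032 0.1325] F [-2.1  0.2  6.8] T [-0.01  0.52 -0.21] 35.53
psi 0.497 gap 0.0363 eff7 0.12 [0.5044 0.2032 0.1325] F [-1.8  0.3  6.2] T [-0.04  0.49 -0.15] 35.78
psi 0.428 gap 0.0360 eff7 -0.00 [0.5045 0.2032 0.1325] F [-1.6 -0.5  5.8] T [ 0.04  0.51 -0.04] 36.03
psi 0.358 gap 0.0362 eff7 -0.01 [0.5046 0.2033 0.1325] F [-1.  -0.4  4.7] T [ 0.03  0.46 -0.06] 36.28
psi 0.288 gap 0.0362 eff7 -0.01 [0.5047 0.2033 0.1325] F [-0.2  1.5  4.6] T [ 0.03  0.38 -0.04] 36.53
psi 0.218 gap 0.0360 eff7 -0.02 [0.5048 0.2034 0.1325] F [-1.8  0.3  5.2] T [ 0.02  0.4  -0.03] 36.78
psi 0.148 gap 0.0360 eff7 -0.02 [0.5045 0.2033 0.1325] F [-2.   0.3  6.4] T [ 0.05  0.51 -0.04] 37.03
psi 0.079 gap 0.0360 eff7 -0.02 [0.5043 0.2033 0.1325] F [-2.2  0.5  7.4] T [-0.04  0.63 -0.03] 37.28
psi 0.009 gap 0.0362 eff7 -0.03 [0.5042 0.2032 0.1325] F [-1.5 -0.6  7. ] T [-0.07  0.69 -0.01] 37.53
psi -0.061 gap 0.0361 eff7 -0.03 [0.5041 0.2033 0.1325] F [-2.5 -0.1  6.6] T [-0.07  0.72  0.04] 37.78
-0.06107488424215472 [-0.716  0.332  0.299  1.966 -0.128  0.861 -1.981]
```

Together the torque record says the bolt stopped moving at psi of about 1.37, which matches its stop, and it has now been pushed cw against it again. I'll back off within the play, lift the key out and carry it to the holder.

```bash
python3 - <<'E'
from h import *
s=(.504,.2025);psi=-.061+.25;q=list(quat(psi))
movel([*s,.131],q); st("back")
movel([*s,.15],q,speed=.06); st("lift1")
movel([*s,.28],q,speed=.15); st("lift %.4f"%read_finger_gap())
h=(.561,-.228)
move_ptp([*h,.26],q); st("over"); print(np.round(read_qpos(),3))
a=read_camera("side");A=[(np.round(d["at"],1),round(d["confidence"],2)) for d in tip_of("side","key_tip")];b=read_camera("top");B=[(np.round(d["at"],1),round(d["confidence"],2)) for d in tip_of("top","key_tip")]
e=np.array(read_eef_pos());e[2]-=.1175
print(A,B,"expect",proj("side",e),proj("top",e)); 
from itertools import product
for (x,_),(y,_) in product(A[:2],B[:2]): print(x,y,tri(x,y))
print("hole",cast("top",[395.5,182.5],.055),"hole now",[np.round(d["at"],1) for d in tip_of("top","holder_floor")])
cv2.imwrite("pics/over.png",np.vstack([cv2.resize(a[160:300,290:430],(500,500),interpolation=2)[:300],cv2.resize(b[130:230,340:480],(500,357),interpolation=2)[:300]])[:,:,::-1].copy())
E
```

```text
back [0.5046 0.203  0.1325] F [-2.  -0.6  6.2] T [-0.04  0.54  0.05] 38.18
lift1 [0.5037 0.2025 0.1501] F [ 0.   0.5 -2.8] T [0.33 0.03 0.02] 38.65
lift 0.0358 [0.5031 0.2019 0.2786] F [ 0.3  0.  -3.1] T [-0.04  0.04  0.02] 39.67
over [ 0.5619 -0.2256  0.2597] F [ 0.  -0.2 -2.4] T [ 0.04 -0.    0.03] 41.27
[-0.22   0.337  0.659  1.724 -0.224  1.157 -0.876]
[(array([400.1, 319.3]), 0.84), (array([365.5, 251.9]), 0.56)] [(array([406.9, 177.6]), 0.38)] expect [365.64082187 247.30806145] [405.64262611 177.82850422]
[400.1 319.3] [406.9 177.6] [ 0.60656594 -0.29864395 -0.05496796]
[365.5 251.9] [406.9 177.6] [ 0.561921   -0.23026794  0.13211769]
hole [ 0.56214313 -0.22480838  0.055     ] hole now [array([393.3, 182.2])]
```

View pics/over.png

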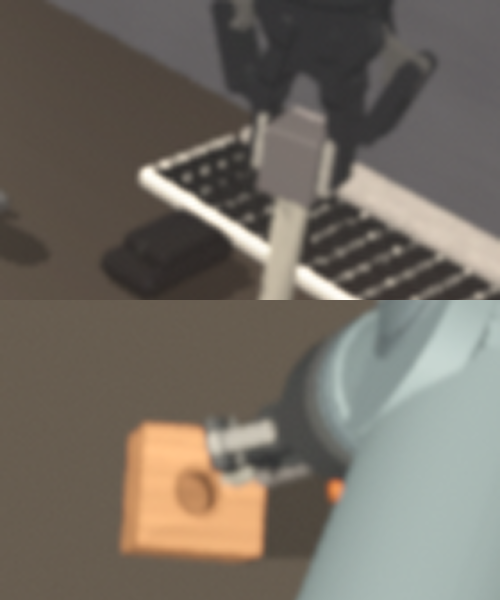

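The picture shows the key firmly held, its tip (365.5,252 in side; 406.9,177.6 in top) within a few mm of the hole, which is at (395,183.5) in top. I'll shift slightly and lower it.

```bash
python3 - <<'E'
from h import *
psi=.189;q=list(quat(psi));h=(.5605,-.225)
movel([*h,.19],q,speed=.12); st("a")
z=down(h,.19,psi,.131,step=.004,lim=8,speed=.05); st("z %.4f"%z)
E
```

```text
a [ 0.561  -0.2255  0.1906] F [ 0.3  0.8 -2.8] T [-0.01  0.02  0.01] 42.25
z 0.1310 [ 0.5604 -0.225   0.1308] F [-0.2  0.1 -2.9] T [-0.    0.04  0.06] 46.0
```

```bash
python3 - <<'E'
from h import *
psi=.189;h=(.5605,-.225)
z=down(h,.131,psi,.126,step=.0015,lim=4); st("z %.4f"%z)
move_gripper(.066); pause(.3); st("open")
movel([*h,.26],list(quat(psi)),speed=.12)
j=list(read_qpos()); j[0]-=.6; move_j(j); st("away")
a=read_camera("side");A=[np.round(d["at"],1) for d in tip_of("side","key_grip")];b=read_camera("top");B=[np.round(d["at"],1) for d in tip_of("top","key_grip")]
print(A,B,proj("side",[.561,-.227,.1275]),proj("top",[.561,-.227,.1275]))
cv2.imwrite("pics/end.png",np.hstack([cv2.resize(a[160:340,180:440],(400,277)),cv2.resize(b[90:270,180:440],(400,277))])[:,:,::-1].copy())
E
```

```text
z 0.1295 [ 0.561  -0.2252  0.1305] F [-1.5  0.8  4.2] T [ 0.18  0.38 -0.01] 46.25
open [ 0.5605 -0.225   0.1295] F [ 0.5 -0.9  0.2] T [-0.05 -0.04  0.01] 46.95
away [0.5893 0.1281 0.259 ] F [-1.8 -0.4 -0.2] T [-0.01  0.01 -0.06] 49.53
[array([363.9, 251.7]), array([401.3, 281.4])] [array([405.3, 176.6]), array([453.1, 174.4])] [364.83523873 252.80155471] [404.23441194 179.01095749]
```

View pics/end.png

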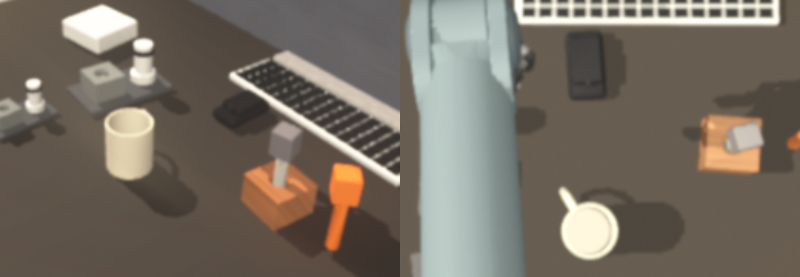

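The key is back in the holder: its handle is at (363.9,251.7) in side against an expected (364.8,252.8). The mug, the mouse and the small computer have not moved, so I'm handing in.

```bash
python3 -c "
from bench import *
print(sign_off(),read_time_s())"
```

```text
the job is handed in; nothing more can be done
the job is handed in; nothing more can be done
```

I handed the job in at about 50 s: the key is back upright in its holder and the mug, mouse and small computer are unmoved, but that the bolt is tight is inferred from torque readings, because I never felt a clear hard stop, and the key seems to have slipped in the socket past the stop.

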